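# Shut the sample case and knock its locking pins home

## Robot

A 6-joint arm with a two-finger parallel gripper is mounted at the origin on the work surface. World frame = base frame: x ahead of the robot, y to its left, z up, the work surface at z = 0. Lengths are in m, angles in rad, forces in N, time in s.
With the tool pointing down it reaches from about 0.25 to 0.775 m from the base axis. Payload 4 kg.
Tool frame: the origin (TCP) lies midway between the tips of the shut fingers; the grasp point (between the pads) lies 19 mm behind it (grip_point_offset is the distance from the TCP to the grasp point, in m); z points along the fingers, y is the line along which they close (so a half turn about z gives the same grasp; the last joint's range is limited). The gripper opens to 94 mm and grips with 3 to 60 N. Pads are 16 mm wide; open, the fingers measure 119 mm over their backs; the gripper's body (75 mm by 177 mm) begins 78 mm behind the grasp point.
Start: joints at [1.037, 0.087, 1.371, -0, 1.684, -0.103], TCP at [0.23, 0.5, 0.206] pointing down, gripper open.
Joint ranges: [-3.1, 3.1], [-0.76, 2.03], [0.27, 2.55], [-1.08, 4.22], [0.17, 2.65], [-2.57, 2.57]. Speed limits (rad/s): [2.79, 2.79, 3.14, 3.14, 3.14, 3.14].

## Interface

Orientations are given as [roll, pitch, yaw] about the fixed x, y, z axes, in that order (R = Rz(yaw) Ry(pitch) Rx(roll)).
In Python, from bench import * gives the robot as it stands.
- The arm moves only by the tool carry_out, never from a script. Its argument "commands" is a list of rows, each a list of 6 numbers: the shift along the tool's x, y, z in m, then the turn, a rotation vector about the tool's x, y, z in rad. In form: [[tx, ty, tz, rx, ry, rz], ...]. A call has exactly 5 rows; each row is the pose to reach, as a shift and turn from the pose commanded when the call began, along the tool's axes at that moment; what a row does not reach only later rows make up. A row lasts 1/10 s, in which the tool goes at most 50 mm and 8.59 degrees, less where a joint would pass 70% of its speed; a pose out of reach is approached as far as the arm can. A call with a gripper value outside its range is refused whole. "jaw" is the opening, from 0 (shut) to 1 (fully open), set as the call begins (left out, the last holds). The fingers move at their own pace and stop on an object; the grip force is fixed at half the most. Time passes only in rows, so rows that repeat a pose let the fingers close, or fill a call up. It gives the time, the measured TCP pose, the force, the opening and the grip force at its end, in the units of the state.
- get_obs(): the state, without advancing time (a new reading comes with each control period).
- snapshot(name): name is "scene" or "top" or "wrist"; returns a dict with "img" (384x512x3 uint8, red, green, blue), "range_z" (384x512 float32, m along the optical axis (not along the pixel's ray), 0 where there is no reading), "fx", "fy", "cx", "cy" (pixels), "distortion" ([k1, k2, p1, p2, k3] as OpenCV has them; the pictures are not rectified), "R" (3x3) and "t" (3): a world point X has camera coordinates R X + t. Camera axes: x right, y down, z forward; pixel columns grow to the right and rows downward; lengths in m; the calibration is good to about 2 mm. A picture is of the moment at which its call begins.
- close_job(): hands the job in; it is judged then, once.
The state is a dict: "time": time; "joint_positions": joint angles; "qvel": joint speeds; "joint_torque": joint torques, N m; "tool_pos": TCP position; "ee_rot": TCP orientation; "wrist_force": force on the tool from outside, world axes, zero at the start; "wrist_torque": the same for the moment, N m; "width": finger opening in m; "finger_force": force on a finger pad.
Only numpy, scipy, OpenCV 4.12 (cv2) and the standard library are available. Lean on these libraries where they do the work, as an engineer would, in place of code of your own. Each camera call takes 0.05 s, during which the arm holds its last target. There are 200 camera calls.

## Task

Shut the lid of the sample transport case, and only then take the mallet by its handle and knock both of the lid's sprung locking pins fully down with brisk downward blows of its head (as many as needed; do not squeeze them down slowly). Finally stand the mallet back upright on its round mat, head fully on the mat, without disturbing the bottles and glassware around.

Things in the scene. Friction and masses are not known exactly. Their poses are not given: they have to be found in the camera images.
- case: Grey open-topped sample transport case, 160 (x) by 240 (y) by 80 mm high, 8 mm walls, holding small amber vials below the rim; too heavy to move. Origin: centre of its underside; x points away from its front towards the lid's hinge. Its position and yaw vary.
- lid_hinge (a point): Middle of the lid's hinge axis, on the far upper rim of the case: 80 mm from the case's centre along its x, 80 mm above the bench. The axis runs along the case's y. The lid is a plate 162 mm from hinge to free edge, 242 mm wide, 14 mm thick; its underside passes through the axis. Shut, its top face is 94 mm above the bench.
- lid (a joint): Angle of the grey lid in rad: 0 shut (level on the rim), growing as it opens upward about the far rim, to 1.5 at most. It stays at any angle (stiff hinge, 0.4 N m: a few newtons at its free edge). When open it leans towards the case's front, with its pins on the face that looks away from the front.
- pin_left (a joint): How far the left locking pin is pushed in, in m: 0 fully out, 0.020 fully home. About 9 N moves it; it stays where it is driven to. It is made to be knocked: the mallet head should arrive at 0.12 m/s or faster, following through.
- pin_left_top (a point): Centre of the top of the left pin's round steel head (32 mm diameter, 9 mm thick). The pin stands square on the lid's outer face, 115 mm from the hinge axis and 70 mm to the case's +y side of the middle. Fully out, this point is 31.5 mm above the lid's face; fully home 11.5 mm.
- pin_right (a joint): As pin_left, for the right locking pin.
- pin_right_top (a point): As pin_left_top, for the right pin, 70 mm to the case's -y side of the middle.
- mallet: Loose mallet, about 0.33 kg, standing on its head: upright black rubber cylinder, 56 mm diameter, 90 mm high; level flat-sided light wood handle 20 mm wide, 26 mm tall, its axis 45 mm above the head's underside, reaching to 165 mm from the head's axis along the mallet's -x. Origin: centre of the head's underside; z up along the head. Centre of mass within the head.
- mat: Round cork mat fixed on the bench, 110 mm diameter, 4 mm thick, where the mallet stands. Origin: centre of its underside. It may be to the left or to the right of the case.
- rack: White test tube rack, fixed, 160 by 60 mm, tubes up to 101 mm high, on the side of the case where the mat is not. Origin: centre of its underside.
- amber_a: Amber glass bottle with white cap, 66 mm diameter, 170 mm high. Leave alone. Origin: centre of its underside.
- amber_b: Second amber bottle, the same, with a paper label. Leave alone.
- clear_a: Clear bottle with green cap, 64 mm diameter, 190 mm high. Leave alone. Origin: centre of its underside.
- clear_b: Second clear bottle, the same. Leave alone.
- dropper: Small white dropper bottle, 40 mm diameter, 75 mm high. Leave alone. Origin: centre of its underside.
- beaker: Glass beaker, 70 mm diameter, 90 mm high. Leave alone. Origin: centre of its underside.
There are look-alikes about, which are no part of the job. Leave any yellow look-alike of the mallet alone.

How it is judged:
By the outcome, as a careful person would: the job done as asked, in the order asked, and still so for the second after the job is handed in, with the robot touching nothing.
It also fails if it takes over 72 s, if anything falls off the work surface, if the arm or the gripper's body presses on something with over 40 N, if the wrist force passes 120 N, or if a joint passes its speed limit or range.

## Working session

There is one attempt and no reset: what is moved stays moved. The work goes in short steps, Python scripts to look and compute and a tool call to move; the robot and the scene stay as the last step left them, time stands still between calls to the robot, and variables do not carry over. Pictures are saved under pics/ and viewed, at most 10 in all, crops included, and the job is handed in when it is done.

Besides the shell and the picture viewer there is one more tool, called after "Emit:" by a JSON object that holds its "fn" and its "kwargs". carry_out: Moves the arm, as the interface text tells. Its arguments: {"type":"object","properties":{"commands":{"type":"array","items":{"type":"array","items":{"type":"number"}}},"jaw":{"type":"number"}},"required":["commands"]}

```bash
ls; mkdir -p pics
cat > h.py <<'E'
from bench import *
import numpy as np, cv2, pickle
from scipy.spatial.transform import Rotation as Ro
def world(s,uv,z=None):
    "pixel -> world by depth, or onto plane z"
    uv=np.atleast_2d(np.array(uv,float)); K=np.array([[s['fx'],0,s['cx']],[0,s['fy'],s['cy']],[0,0,1]])
    n=cv2.undistortPoints(uv[:,None],K,np.array(s['distortion'])).reshape(-1,2)
    d=np.c_[n,np.ones(len(n))]; R=np.array(s['R']);t=np.array(s['t']); c=-R.T@t; D=d@R
    if z is None:
        k=s['range_z'][uv[:,1].astype(int),uv[:,0].astype(int)]
    else: k=(z-c[2])/D[:,2]
    return c+D*k[:,None]
def snap(n):
    s=snapshot(n); return s
def proj(s,X):
    K=np.array([[s['fx'],0,s['cx']],[0,s['fy'],s['cy']],[0,0,1]])
    return cv2.projectPoints(np.atleast_2d(np.array(X,float)),cv2.Rodrigues(np.array(s['R']))[0],np.array(s['t'],float),K,np.array(s['distortion']))[0].reshape(-1,2)
E
python3 - <<'E'
from h import *
S={n:snap(n) for n in('scene','top','wrist')}
pickle.dump(S,open('s0.pkl','wb'))
for n in S: print(n, -np.array(S[n]['R']).T@S[n]['t'], S[n]['fx'])
cv2.imwrite('pics/a.png',cv2.resize(np.vstack([S[n]['img'] for n in('scene','top')])[...,::-1],None,fx=.78,fy=.78))
print(get_obs())
E
```

```text
pics
scene [1.33508688 0.54507742 0.76799356] 356.65655466100753
top [ 0.35853316 -0.00912783  1.72419893] 474.88307991458834
wrist [0.16687908 0.52904295 0.38382124] 290.58994725182225
{'time': 0.15, 'joint_positions': array([ 1.03690132e+00,  8.78163381e-02,  1.37188544e+00,  4.62646546e-06,
        1.68358803e+00, -1.03071320e-01]), 'qvel': array([-0.00206972, -0.00059429, -0.00615097, -0.00039654,  0.00174896,
       -0.00137916]), 'joint_torque': array([ 1.08624281e-03, -3.40644300e+01, -3.02791643e+01,  7.18004024e-02,
        3.05930106e-02, -1.30964713e-04]), 'tool_pos': array([0.22946896, 0.4993921 , 0.20456703]), 'ee_rot': array([-3.13990498e+00, -1.79191272e-04,  2.71076933e+00]), 'wrist_force': array([ 0.45891171,  0.36662357, -0.03313407]), 'wrist_torque': array([-0.00062902, -0.04171046, -0.05693485]), 'finger_force': 0.0, 'width': 0.09403166224725955}
```

View pics/a.png

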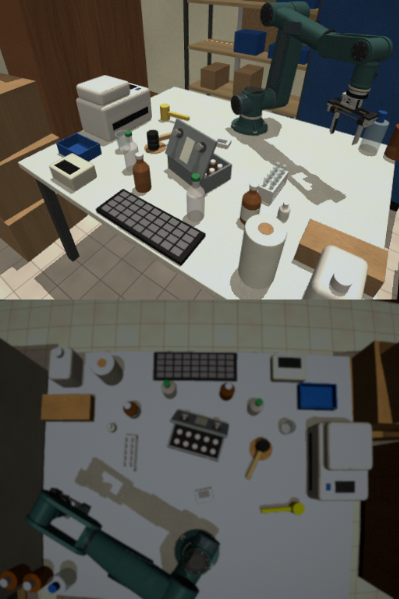

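The scene view (upper half) shows the open case at about (195,160), with the black mallet head at (152,140). In the top view (lower half) the case is at (198,435) and the black mallet on its mat at (260,447). The yellow look-alike is at (285,508), and the rack at (130,450) on the other side. The only candidates for the mallet are black (260,447) and yellow (285,508), and the black one matches the description. I'll check it in a close crop.

Run:
```python
from h import *
S=pickle.load(open('s0.pkl','rb'))
t=S['top']['img'][90:290,130:400]; s=S['scene']['img'][120:320,130:400]
t=np.clip(t.astype(float)*1.6,0,255).astype('uint8')
cv2.imwrite('pics/b.png',cv2.resize(np.vstack([t,s])[...,::-1],None,fx=1.5*1,fy=1.5,interpolation=3))
cv2.imwrite('pics/b.png',cv2.resize(np.hstack([t,s])[...,::-1],(800,296),interpolation=3))
```

```text
(no output)
```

View pics/b.png

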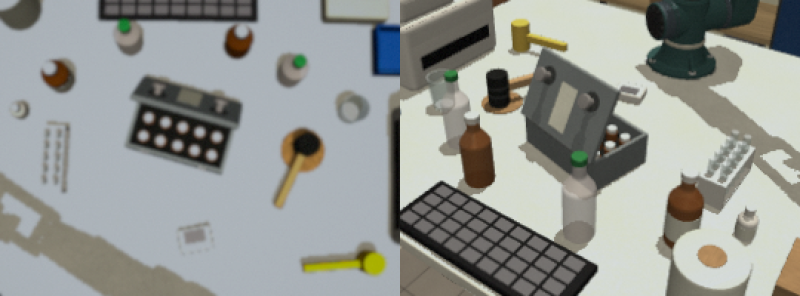

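The left half shows the black-headed mallet with the wooden handle at (303,145), on its cork mat. The yellow look-alike is at (345,265), so the black one is the right choice. The lid leans, with its pins at (157,92) and (222,108), facing away from the robot. Next I'll measure.

Run:
```python
from h import *
S=pickle.load(open('s0.pkl','rb'))
T=S['top']
def cloud(s):
    v,u=np.mgrid[0:384,0:512]; uv=np.c_[u.ravel(),v.ravel()]
    P=world(s,uv); P[s['range_z'].ravel()==0]=np.nan
    return P.reshape(384,512,3)
C={n:cloud(S[n]) for n in('scene','top')}
hs={n:cv2.cvtColor(S[n]['img'],cv2.COLOR_RGB2HSV) for n in C}
# bench height check
for n in C:
    P=C[n]; m=(abs(P[...,0]-.5)<.3)&(abs(P[...,1])<.5)&(abs(P[...,2])<.02); print(n,'bench z',np.nanmedian(P[m][:,2]),m.sum())
# mallet head
P=C['top']
def box(P,x0,x1,y0,y1,z0,z1): 
    return (P[...,0]>x0)&(P[...,0]<x1)&(P[...,1]>y0)&(P[...,1]<y1)&(P[...,2]>z0)&(P[...,2]<z1)
g=lambda u,v:(130+u*270/400, 90+v*200/296)
for name,uv in dict(head=(305,143),matedge=(288,155),hend=(282,202),rackc=(57,155),clear1=(128,30),amber=(240,38),clear2=(297,65),amb2=(57,72),drop=(17,108),beaker=(350,105),case=(180,135),pinL=(157,92),pinR=(222,108),yel=(373,262)).items():
    print(name,np.round(g(*uv)),P[int(g(*uv)[1]),int(g(*uv)[0])].round(3))
for n in C:
    P=C[n]; hd=P[int(g(305,143)[1]),int(g(305,143)[0])] if n=='top' else hd
    m=box(P,hd[0]-.06,hd[0]+.06,hd[1]-.06,hd[1]+.06,.08,.12); q=P[m]
    print(n,'head top',m.sum(),q.mean(0),q.min(0),q.max(0),np.median(q[:,2]))
    m=box(P,hd[0]-.25,hd[0]+.06,hd[1]-.1,hd[1]+.2,.045,.075)&(hs[n][...,0]<25)&(hs[n][...,1]>60)&(hs[n][...,2]>90); q=P[m]
    if m.sum()>5:
        l=cv2.fitLine(q[:,:2].astype(np.float32),cv2.DIST_HUBER,0,.001,.001).ravel(); print(n,'handle',m.sum(),l,np.median(q[:,2]),q.min(0),q.max(0))
    m=box(P,hd[0]-.1,hd[0]+.1,hd[1]-.1,hd[1]+.1,-.01,.012)&(hs[n][...,0]<25)&(hs[n][...,1]>60); q=P[m]
    if m.sum()>5: 
        c,r=cv2.minEnclosingCircle(q[:,:2].astype(np.float32)); print(n,'mat',m.sum(),c,r,np.median(q[:,2]))
pickle.dump(C,open('c0.pkl','wb'))
```

```text
scene bench z 0.0007093325118989746 19492
top bench z -0.0004845607428023424 36268
head [336. 187.] [ 0.491 -0.28   0.096]
matedge [324. 195.] [ 0.469 -0.256  0.001]
hend [320. 226.] [ 0.353 -0.233  0.064]
rackc [168. 195.] [0.459 0.304 0.057]
clear1 [216. 110.] [0.733 0.129 0.181]
amber [292. 116.] [ 0.724 -0.125  0.158]
clear2 [330. 134.] [ 0.658 -0.249  0.19 ]
amb2 [168. 139.] [0.644 0.294 0.144]
drop [141. 163.] [0.569 0.4   0.08 ]
beaker [366. 161.] [ 0.596 -0.41   0.011]
case [252. 181.] [0.51  0.011 0.039]
pinL [236. 152.] [0.589 0.062 0.201]
pinR [280. 163.] [ 0.558 -0.081  0.203]
yel [382. 267.] [ 0.211 -0.449  0.078]Traceback (most recent call last):
  File "<stdin>", line 21, in <module>
NameError: name 'hd' is not defined. Did you mean: 'hs'?
```

```bash
cat > m.py <<'E'
from h import *
def cloud(s):
    v,u=np.mgrid[0:384,0:512]; P=world(s,np.c_[u.ravel(),v.ravel()]); P[s['range_z'].ravel()==0]=np.nan
    return P.reshape(384,512,3)
def box(P,x0,x1,y0,y1,z0,z1): 
    return (P[...,0]>x0)&(P[...,0]<x1)&(P[...,1]>y0)&(P[...,1]<y1)&(P[...,2]>z0)&(P[...,2]<z1)
E
python3 - <<'E'
from m import *
S=pickle.load(open('s0.pkl','rb'))
hd=[.491,-.28]
for n in('top','scene'):
    P=cloud(S[n]); H=cv2.cvtColor(S[n]['img'],cv2.COLOR_RGB2HSV)
    m=box(P,hd[0]-.06,hd[0]+.06,hd[1]-.06,hd[1]+.06,.085,.12); q=P[m]
    c,r=cv2.minEnclosingCircle(q[:,:2].astype(np.float32)); print(n,'head',m.sum(),c,r,np.median(q[:,2]))
    w=(H[...,0]<25)&(H[...,1]>60)
    m=box(P,.33,.465,-.32,-.18,.045,.075)&w; q=P[m]
    l=cv2.fitLine(q[:,:2].astype(np.float32),cv2.DIST_HUBER,0,.001,.001).ravel(); print(n,'handle',m.sum(),l,np.median(q[:,2]),q.min(0),q.max(0))
    m=box(P,.4,.58,-.37,-.19,-.01,.012)&w; q=P[m]
    c,r=cv2.minEnclosingCircle(q[:,:2].astype(np.float32)); print(n,'mat',m.sum(),c,r,np.median(q[:,2]))
    # lid
    m=box(P,.45,.7,-.15,.16,.12,.3); q=P[m]
    print(n,'lid',m.sum(),q.min(0),q.max(0))
    c=q.mean(0); u,s,vt=np.linalg.svd(q-c); k=abs((q-c)@vt[2])<.004
    for _ in range(5):
        c=q[k].mean(0); vt=np.linalg.svd(q[k]-c)[2]; k=abs((q-c)@vt[2])<.004
    print(' plane',k.sum(),c,vt[2],'angle open',np.arccos(abs(vt[2][2])),'yaw n',np.arctan2(vt[2][1],vt[2][0]))
    # top edge & pins
    n3=vt[2]*np.sign(vt[2][0]); d=(q-c)@n3
    pp=q[d>.012]; print(' pins',len(pp),d.max(), [pp[(pp[:,1]>0)==b].mean(0).round(3) for b in(1,0)])
    z=np.nanpercentile(q[:,2],99.5); e=q[q[:,2]>z-.012]; print(' top z',z,e.mean(0),e[np.argmin(e[:,1])],e[np.argmax(e[:,1])])
# case rim in the top
P=cloud(S['top']); m=box(P,.38,.62,-.16,.18,.074,.088); q=P[m]
r=cv2.minAreaRect(q[:,:2].astype(np.float32)); print('rim',m.sum(),r,cv2.boxPoints(r))
for nm,(x,y) in dict(clear1=(.733,.129),amber=(.724,-.125),clear2=(.658,-.249),amb2=(.644,.294),drop=(.569,.4),rack=(.459,.304)).items():
    for n in('top','scene'):
        P=cloud(S[n]); m=box(P,x-.06,x+.06,y-.06,y+.06,.05,.25); q=P[m]; print(nm,n,m.sum(),q[:,:2].min(0),q[:,:2].max(0),q[:,2].max()) if m.any() else 0
E
```

```text
top head 201 (0.4874800145626068, -0.2909488379955292) 0.028451770544052124 0.0932818130285753
top handle 211 [ 0.90492076 -0.42558017  0.40572453 -0.25197613] 0.060515900226965735 [ 0.34208513 -0.30383692  0.04502475] [ 0.46249914 -0.21670816  0.07041828]
top mat 342 (0.4672124683856964, -0.2818222939968109) 0.06839889287948608 0.0034274661238553605
top lid 1172 [ 0.50750031 -0.13221121  0.12017515] [0.62802592 0.11474503 0.23815188]
 plane 844 [ 0.56774317 -0.00904205  0.18813681] [ 0.86890653 -0.2361646   0.43500312] angle open 1.1207545802753052 yaw n -0.26538426846668917
 pins 104 0.03303269826797877 [array([0.603, 0.055, 0.206]), array([ 0.569, -0.08 ,  0.207])]
 top z 0.23634429434265014 [ 0.5438801  -0.00148017  0.2294548 ] [ 0.52027016 -0.11804621  0.22516078] [0.57163932 0.11474503 0.22724804]
scene head 119 (0.4949096441268921, -0.291392982006073) 0.02955208718776703 0.09455830017620048
scene handle 85 [ 0.9103589  -0.4138196   0.43838093 -0.25861365] 0.05907010708458493 [ 0.40377278 -0.27856401  0.04531974] [ 0.46331397 -0.24333141  0.06520584]
scene mat 210 (0.4845987558
[... 1062 characters left out ...]
4 -0.09329533] 0.1737329998654048
clear2 top 336 [ 0.63379297 -0.28843965] [ 0.69681439 -0.22294623] 0.19605087035526725
clear2 scene 567 [ 0.64496579 -0.27993089] [ 0.70348786 -0.22184328] 0.19078669980801766
amb2 top 327 [0.61458064 0.27509338] [0.67957754 0.337025  ] 0.17701067504060797
amb2 scene 815 [0.63347693 0.27654383] [0.68679978 0.33991575] 0.17295498814182875
drop top 62 [0.51801499 0.3405866 ] [0.58379256 0.42163231] 0.08369983122831082
drop scene 125 [0.51154283 0.34020825] [0.58791273 0.42406491] 0.07647740845250761
rack top 553 [0.39985297 0.28578865] [0.5188305  0.34765194] 0.11109964486977986
rack scene 642 [0.39911054 0.28321096] [0.51894474 0.3481839 ] 0.10426632233565125
```

```bash
cat > plan.py <<'E'
from h import *
def plan(wps,start=None):
    """wps: list of (pos,yaw,rows) tool-down poses; prints 5-row calls as shift+rz from pose at call's beginning"""
    o=get_obs(); p,y=(np.array(o['tool_pos']),o['ee_rot'][2]) if start is None else start
    seq=[]; 
    a,b=np.array(p,float),y
    for q,yw,n in wps:
        q=np.array(q,float); dy=(yw-b+np.pi)%(2*np.pi)-np.pi
        seq+=[(a+(q-a)*k/n,b+dy*k/n) for k in range(1,n+1)]; a,b=q,b+dy
    while len(seq)%5: seq.append(seq[-1])
    p=np.array(p,float)
    for i in range(0,len(seq),5):
        R=Ro.from_euler('xyz',[np.pi,0,y]).as_matrix()
        rows=[[*(np.round(R.T@(s-p),3)+0),0,0,round(-(w-y),3)] for s,w in seq[i:i+5]]
        print([[float(v) for v in r] for r in rows]); p,y=seq[i+4]
E
python3 - <<'E'
from plan import *
ux=np.array([np.cos(-.263),np.sin(-.263),0]); H=np.array([.6052,-.0159,.080]); yw=np.pi-.263
def pt(th,off,r=.145): return H+(-r*np.cos(th)+.014*np.sin(th)+off)*ux+np.array([0,0,r*np.sin(th)+.014*np.cos(th)])
A=pt(1.12,.03); B=A.copy(); B[2]=.30
print(A,B)
plan([([.26,.46,.31],2.75,3),(B,yw,17),(A,yw,5)])
print('sweep'); th=np.linspace(1.1,0,15)
E
```

```text
[ 0.58533485 -0.01055158  0.21661412] [ 0.58533485 -0.01055158  0.3       ]
[[-0.015, -0.008, -0.035, 0.0, 0.0, -0.013], [-0.029, -0.015, -0.07, 0.0, 0.0, -0.026], [-0.044, -0.023, -0.105, 0.0, 0.0, -0.039], [-0.073, -0.04, -0.105, 0.0, 0.0, -0.047], [-0.102, -0.057, -0.104, 0.0, 0.0, -0.054]]
[[-0.028, -0.019, 0.001, 0.0, 0.0, -0.008], [-0.056, -0.037, 0.001, 0.0, 0.0, -0.015], [-0.084, -0.056, 0.002, 0.0, 0.0, -0.023], [-0.112, -0.075, 0.002, 0.0, 0.0, -0.03], [-0.14, -0.094, 0.003, 0.0, 0.0, -0.038]]
[[-0.027, -0.02, 0.001, 0.0, 0.0, -0.008], [-0.054, -0.039, 0.001, 0.0, 0.0, -0.015], [-0.082, -0.059, 0.002, 0.0, 0.0, -0.023], [-0.109, -0.079, 0.002, 0.0, 0.0, -0.03], [-0.136, -0.099, 0.003, 0.0, 0.0, -0.038]]
[[-0.026, -0.021, 0.001, 0.0, 0.0, -0.008], [-0.053, -0.042, 0.001, 0.0, 0.0, -0.015], [-0.079, -0.062, 0.002, 0.0, 0.0, -0.023], [-0.106, -0.083, 0.002, 0.0, 0.0, -0.03], [-0.132, -0.104, 0.003, 0.0, 0.0, -0.038]]
[[0.0, 0.0, 0.017, 0.0, 0.0, -0.0], [0.0, 0.0, 0.033, 0.0, 0.0, -0.0], [0.0, 0.0, 0.05, 0.0, 0.0, -0.0], [0.0, 0.0, 0.067, 0.0, 0.0, -0.0], [0.0, 0.0, 0.083, 0.0, 0.0, -0.0]]
sweep
```

Emit:
{"fn": "carry_out", "kwargs": {"commands": [[-0.015, -0.008, -0.035, 0, 0, -0.013], [-0.03, -0.015, -0.07, 0, 0, -0.026], [-0.045, -0.023, -0.105, 0, 0, -0.04], [-0.073, -0.04, -0.105, 0, 0, -0.047], [-0.102, -0.057, -0.105, 0, 0, -0.054]], "jaw": 0}}

```text
time: 0.65
tool_pos: [0.2992, 0.4051, 0.3119]
ee_rot: [3.139, 0.001, 2.766]
wrist_force: [0.9, 0.7, -1.0]
width: 0.0572
finger_force: 0.0
```

Emit:
{"fn": "carry_out", "kwargs": {"commands": [[-0.028, -0.019, 0, 0, 0, -0.008], [-0.056, -0.037, 0, 0, 0, -0.015], [-0.084, -0.056, 0, 0, 0, -0.023], [-0.112, -0.075, 0, 0, 0, -0.03], [-0.14, -0.094, 0, 0, 0, -0.038]]}}

```text
time: 1.15
tool_pos: [0.3946, 0.2652, 0.3102]
ee_rot: [-3.141, -0.0, 2.803]
wrist_force: [0.7, 0.0, 1.0]
width: 0.0172
finger_force: 0.0
```

Emit:
{"fn": "carry_out", "kwargs": {"commands": [[-0.027, -0.02, 0, 0, 0, -0.008], [-0.054, -0.04, 0, 0, 0, -0.015], [-0.082, -0.06, 0, 0, 0, -0.023], [-0.11, -0.08, 0, 0, 0, -0.03], [-0.136, -0.1, 0, 0, 0, -0.038]]}}

```text
time: 1.65
tool_pos: [0.4898, 0.1256, 0.31]
ee_rot: [-3.141, -0.001, 2.841]
wrist_force: [0.5, -0.6, -0.0]
width: 0.0003
finger_force: 0.0
```

Emit:
{"fn": "carry_out", "kwargs": {"commands": [[-0.026, -0.02, 0, 0, 0, -0.008], [-0.053, -0.04, 0, 0, 0, -0.015], [-0.08, -0.062, 0, 0, 0, -0.023], [-0.106, -0.083, 0, 0, 0, -0.03], [-0.132, -0.104, 0, 0, 0, -0.038]]}}

```text
time: 2.15
tool_pos: [0.585, -0.0128, 0.3099]
ee_rot: [3.141, -0.001, 2.879]
wrist_force: [0.0, -0.6, -0.2]
width: 0.0006
finger_force: 0.0
```

Run:
```python
from plan import *
ux=np.array([np.cos(-.263),np.sin(-.263),0]); H=np.array([.6052,-.0159,.080]); yw=np.pi-.263
def pt(th,off,r=.145): return H+(-r*np.cos(th)+.014*np.sin(th)+off)*ux+np.array([0,0,r*np.sin(th)+.014*np.cos(th)])
A=pt(1.12,.03)
plan([(A,yw,5)]+[(pt(t,.006)-[0,0,.003],yw,1) for t in np.linspace(1.12,0,20)])
```

```text
[[0.0, 0.0, 0.019, 0.0, 0.0, 0.0], [0.0, 0.001, 0.037, 0.0, 0.0, 0.0], [0.0, 0.001, 0.056, 0.0, 0.0, 0.0], [0.0, 0.002, 0.075, 0.0, 0.0, 0.0], [0.0, 0.002, 0.093, 0.0, 0.0, 0.0]]
[[0.024, 0.0, 0.003, 0.0, 0.0, -0.0], [0.032, 0.0, 0.006, 0.0, 0.0, -0.0], [0.04, 0.0, 0.01, 0.0, 0.0, -0.0], [0.047, 0.0, 0.014, 0.0, 0.0, -0.0], [0.055, 0.0, 0.019, 0.0, 0.0, -0.0]]
[[0.007, 0.0, 0.005, 0.0, 0.0, -0.0], [0.014, 0.0, 0.01, 0.0, 0.0, -0.0], [0.02, 0.0, 0.016, 0.0, 0.0, -0.0], [0.026, 0.0, 0.022, 0.0, 0.0, -0.0], [0.032, 0.0, 0.029, 0.0, 0.0, -0.0]]
[[0.005, 0.0, 0.007, 0.0, 0.0, -0.0], [0.01, 0.0, 0.014, 0.0, 0.0, -0.0], [0.014, 0.0, 0.021, 0.0, 0.0, -0.0], [0.018, 0.0, 0.029, 0.0, 0.0, -0.0], [0.022, 0.0, 0.037, 0.0, 0.0, -0.0]]
[[0.003, 0.0, 0.008, 0.0, 0.0, -0.0], [0.006, 0.0, 0.016, 0.0, 0.0, -0.0], [0.008, 0.0, 0.025, 0.0, 0.0, -0.0], [0.009, 0.0, 0.033, 0.0, 0.0, -0.0], [0.01, 0.0, 0.042, 0.0, 0.0, -0.0]]
```

Emit:
{"fn": "carry_out", "kwargs": {"commands": [[0, 0, 0.019, 0, 0, 0], [0, 0.001, 0.037, 0, 0, 0], [0, 0.001, 0.056, 0, 0, 0], [0, 0.002, 0.075, 0, 0, 0], [0, 0.002, 0.093, 0, 0, 0]]}}

```text
time: 2.65
tool_pos: [0.5847, -0.0095, 0.216]
ee_rot: [-3.142, -0.001, 2.879]
wrist_force: [0.2, -0.1, -1.2]
width: 0.0004
finger_force: 0.0
```

Emit:
{"fn": "carry_out", "kwargs": {"commands": [[0.015, 0, 0.003, 0, 0, 0], [0.03, 0, 0.006, 0, 0, 0], [0.04, 0, 0.01, 0, 0, 0], [0.047, 0, 0.014, 0, 0, 0], [0.055, 0, 0.019, 0, 0, 0]]}}

```text
time: 3.15
tool_pos: [0.5319, 0.0047, 0.1983]
ee_rot: [3.141, 0.001, 2.879]
wrist_force: [0.8, -0.7, 0.4]
width: 0.0004
finger_force: 0.6
```

Emit:
{"fn": "carry_out", "kwargs": {"commands": [[0.007, 0, 0.005, 0, 0, 0], [0.014, 0, 0.01, 0, 0, 0], [0.02, 0, 0.016, 0, 0, 0], [0.026, 0, 0.022, 0, 0, 0], [0.032, 0, 0.029, 0, 0, 0]]}}

```text
time: 3.65
tool_pos: [0.5004, 0.0132, 0.169]
ee_rot: [3.141, -0.0, 2.879]
wrist_force: [0.9, -0.0, -1.7]
width: 0.0003
finger_force: 0.2
```

Run:
```python
from h import *
s=snap('scene'); c=s['img'][80:300,150:420]
cv2.imwrite('pics/c.png',cv2.resize(c[...,::-1],None,fx=2,fy=2)); print(get_obs()['wrist_force'])
```

```text
[-1.3259168  -0.71379071 -0.94744513]
```

View pics/c.png

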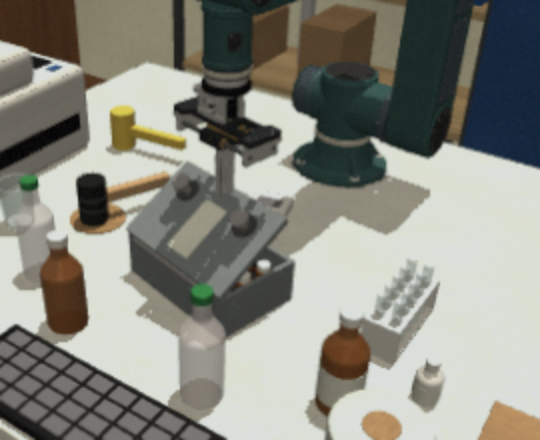

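The lid at (210,220) has come partly down. The finger tip meets its free edge at (225,193), and it may have slipped over. I'll measure the lid angle against the tip.

```bash
cat >> m.py <<'E'
def lid(s,z0=.1,z1=.26):
    P=cloud(s); q=P[box(P,.42,.7,-.15,.16,z0,z1)]
    rng=np.random.default_rng(0); best=None
    for _ in range(200):
        a=q[rng.choice(len(q),3,False)]; n=np.cross(a[1]-a[0],a[2]-a[0]); n/=np.linalg.norm(n)+1e-9
        if abs(n@[.26,.966,0])>.1: continue
        k=abs((q-a[0])@n)<.003
        if best is None or k.sum()>best.sum(): best=k
    c=q[best].mean(0); n=np.linalg.svd(q[best]-c)[2][2]; n*=np.sign(n[2]); return c,n,q[best],np.arccos(n[2])
E
python3 - <<'E'
from m import *
c,n,q,th=lid(snap('scene')); print(c,n,len(q),th)
ux=np.array([.9656,-.26,0]); u=q@ux; print('edge ux',np.percentile(u,[.5,99.5]),'z',np.percentile(q[:,2],99.5))
t=get_obs()['tool_pos']; print('tip ux',t@ux,t,'dist to plane',(t-c)@n)
E
```

```text
[0.54803001 0.01094065 0.1345513 ] [ 0.48555175 -0.12965152  0.86454033] 2130 0.5265613247659067
edge ux [0.45772865 0.58683732] z 0.1743882365706355
tip ux 0.4786475884788154 [0.49930638 0.01339482 0.16797337] dist to plane 0.004918698104300082
```

The lid is at 0.53 rad and the tip is on its face, 20 mm inside the edge, so I'll carry on.

Emit:
{"fn": "carry_out", "kwargs": {"commands": [[0.005, 0, 0.007, 0, 0, 0], [0.01, 0, 0.014, 0, 0, 0], [0.013, 0, 0.021, 0, 0, 0], [0.016, 0, 0.029, 0, 0, 0], [0.018, 0, 0.037, 0, 0, 0]]}}

```text
time: 4.25
tool_pos: [0.4831, 0.0178, 0.1316]
ee_rot: [3.142, -0.0, 2.879]
wrist_force: [0.6, -0.3, 0.8]
width: 0.0005
finger_force: 0.0
```

Emit:
{"fn": "carry_out", "kwargs": {"commands": [[0, 0, 0.008, 0, 0, 0], [0, 0, 0.016, 0, 0, 0], [0, 0, 0.024, 0, 0, 0], [0, 0, 0.031, 0, 0, 0], [0, 0, 0.037, 0, 0, 0]]}}

```text
time: 4.75
tool_pos: [0.4835, 0.0177, 0.0947]
ee_rot: [-3.142, -0.0, 2.879]
wrist_force: [0.5, 0.4, 0.4]
width: 0.0007
finger_force: 0.0
```

Emit:
{"fn": "carry_out", "kwargs": {"commands": [[0, 0, 0.001, 0, 0, 0], [0, 0, 0.002, 0, 0, 0], [0, 0, 0.003, 0, 0, 0], [0, 0, 0.003, 0, 0, 0], [0, 0, 0.003, 0, 0, 0]]}}

```text
time: 5.25
tool_pos: [0.4836, 0.0177, 0.0942]
ee_rot: [3.141, 0.001, 2.879]
wrist_force: [-2.8, 0.4, 7.2]
width: 0.0007
finger_force: 3.7
```

Emit:
{"fn": "carry_out", "kwargs": {"commands": [[0, 0, -0.04, 0, 0, 0], [0, 0, -0.085, 0, 0, 0], [0, 0, -0.13, 0, 0, 0], [0, 0, -0.175, 0, 0, 0], [0, 0, -0.21, 0, 0, 0]], "jaw": 0.6}}

```text
time: 5.75
tool_pos: [0.484, 0.0177, 0.3058]
ee_rot: [3.141, 0.004, 2.879]
wrist_force: [-0.2, -0.0, 0.3]
width: 0.0369
finger_force: 0.0
```

Run:
```python
from m import *
S={n:snap(n) for n in('scene','wrist','top')}; pickle.dump(S,open('s1.pkl','wb'))
w=S['wrist']; print('cam',-np.array(w['R']).T@w['t'],'axis',w['R'][2])
c,n,q,th=lid(S['scene'],.085,.11); print(c,n,len(q),th)
ux=np.array([.9656,-.26,0]); uy=np.array([.26,.9656,0]); print(np.percentile(q@ux,[1,99]),np.percentile(q@uy,[1,99]))
for k in S:
    P=cloud(S[k]); m=box(P,.45,.6,-.13,.15,.118,.133)
    q=P[m]; print(k,len(q),[(q[(q@uy>.142)==b]).mean(0).round(4) for b in(1,0)])
cv2.imwrite('pics/d.png',np.hstack([S['wrist']['img'],S['scene']['img'][80:300,150:420].repeat(2,0).repeat(2,1)[:384,:500]])[...,::-1][:, :800])
print(get_obs()['time'])
```

```text
cam [0.41663972 0.036223   0.4902599 ] axis [ 0.2447673 -0.0635479 -0.9674971]
[0.54051982 0.0121127  0.09532636] [ 4.16835356e-03 -9.70236091e-04  9.99990842e-01] 1881 0.004279794540562415
[0.43140258 0.5894983 ] [0.02557293 0.26174674]
scene 99 [array([0.5158, 0.0826, 0.1213]), array([ 0.4806, -0.0519,  0.1245])]
wrist 914 [array([0.5108, 0.0804, 0.1206]), array([ 0.4741, -0.0533,  0.1244])]
top 0 [array([nan, nan, nan]), array([nan, nan, nan])]
5.9<stdin>:8: RuntimeWarning: Mean of empty slice.
  ret = um.true_divide(
```

View pics/d.png

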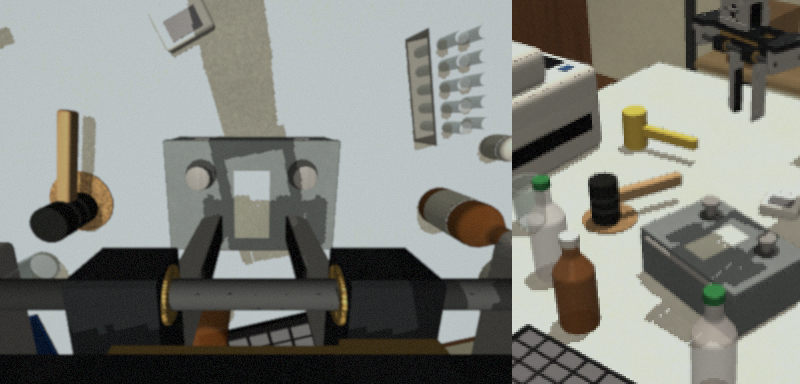

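The lid is shut (0.004 rad). In the wrist view the pins are at (198,175) and (302,175), the mallet head at (62,215) and its handle at (67,155). Next I'll go above the mallet's handle.

Run:
```python
from plan import *
plan([([.452,-.273,.24],2.702,10)])
```

```text
[[-0.004, -0.029, 0.007, 0.0, 0.0, 0.018], [-0.009, -0.058, 0.013, 0.0, 0.0, 0.035], [-0.013, -0.087, 0.02, 0.0, 0.0, 0.053], [-0.017, -0.116, 0.026, 0.0, 0.0, 0.071], [-0.022, -0.145, 0.033, 0.0, 0.0, 0.088]]
[[-0.007, -0.028, 0.007, 0.0, 0.0, 0.018], [-0.014, -0.057, 0.013, 0.0, 0.0, 0.035], [-0.021, -0.085, 0.02, 0.0, 0.0, 0.053], [-0.028, -0.114, 0.026, 0.0, 0.0, 0.071], [-0.035, -0.142, 0.033, 0.0, 0.0, 0.088]]
```

Emit:
{"fn": "carry_out", "kwargs": {"commands": [[-0.004, -0.03, 0.007, 0, 0, 0.018], [-0.009, -0.06, 0.013, 0, 0, 0.035], [-0.013, -0.09, 0.02, 0, 0, 0.053], [-0.018, -0.118, 0.026, 0, 0, 0.07], [-0.022, -0.145, 0.033, 0, 0, 0.088]]}}

```text
time: 6.4
tool_pos: [0.4663, -0.129, 0.2669]
ee_rot: [3.141, -0.003, 2.79]
wrist_force: [0.1, -0.5, -0.6]
width: 0.0562
finger_force: 0.0
```

Emit:
{"fn": "carry_out", "kwargs": {"commands": [[-0.007, -0.028, 0.007, 0, 0, 0.018], [-0.014, -0.057, 0.013, 0, 0, 0.035], [-0.021, -0.085, 0.02, 0, 0, 0.053], [-0.028, -0.114, 0.026, 0, 0, 0.07], [-0.035, -0.142, 0.033, 0, 0, 0.088]]}}

```text
time: 6.9
tool_pos: [0.4503, -0.2742, 0.2338]
ee_rot: [3.141, -0.003, 2.702]
wrist_force: [-0.0, 0.6, -0.4]
width: 0.0563
finger_force: 0.0
```

Run:
```python
from m import *
s=snap('wrist'); pickle.dump(s,open('s2.pkl','wb')); P=cloud(s); H=cv2.cvtColor(s['img'],cv2.COLOR_RGB2HSV)
cv2.imwrite('pics/e.png',s['img'][...,::-1])
w=(H[...,0]<25)&(H[...,1]>60)
q=P[box(P,.3,.55,-.4,-.15,.045,.075)&w]
l=cv2.fitLine(q[:,:2].astype(np.float32),cv2.DIST_HUBER,0,.001,.001).ravel(); print('handle',len(q),l,'top z',np.percentile(q[:,2],[5,50,95]),q.min(0),q.max(0))
m=box(P,.43,.55,-.36,-.22,.085,.11); q=P[m]
if len(q): print('head',len(q),cv2.minEnclosingCircle(q[:,:2].astype(np.float32)),np.median(q[:,2]),q[:,:2].mean(0))
q=P[box(P,.4,.58,-.37,-.19,-.01,.012)&w]; print('mat',len(q),np.median(q[:,2]),q.min(0),q.max(0))
print(get_obs()['tool_pos'],get_obs()['ee_rot'])
for h in[(.452,-.273,.062),(.49,-.291,.094)]: print(proj(s,h))
```

```text
handle 1968 [ 0.9055018  -0.42434248  0.4031241  -0.2519992 ] top z [0.05903312 0.06185988 0.06343237] [ 0.33876293 -0.31689427  0.04643269] [ 0.49559519 -0.21648164  0.07339181]
head 1737 ((0.4893244802951813, -0.2920348644256592), 0.02793680503964424) 0.09405664765570182 [ 0.48792038 -0.2914656 ]
mat 2078 0.004176414205754625 [ 0.42632348 -0.34606487 -0.00098058] [ 0.53055379 -0.2380491   0.01146293]
[ 0.44899118 -0.27786409  0.23173468] [-3.1393624  -0.00565884  2.69734924]
[[254.5532875  178.16466566]]
[[254.54449722 219.16409658]]
```

View pics/e.png

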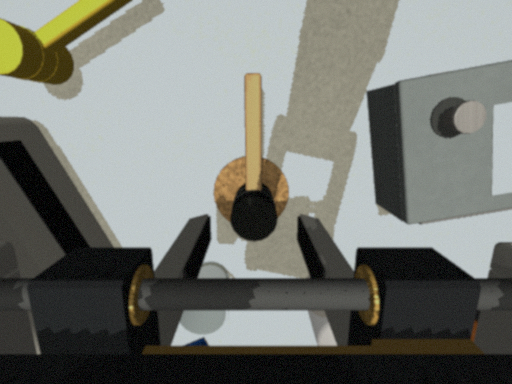

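The handle is at (254,130) and the head at (254,212), on the mat between the fingers, and it measures consistently. I'll descend onto the handle.

Run:
```python
from plan import *
print(get_obs()['tool_pos'],get_obs()['ee_rot'],get_obs()['qvel'])
plan([([.4522,-.2746,.06],2.7034,8),([.4522,-.2746,.029],2.7034,7)])
```

```text
[ 0.44899118 -0.27786409  0.23173468] [-3.1393624  -0.00565884  2.69734924] [ 0.04579234 -0.01937621  0.03225446  0.03542424  0.05035693  0.05606286]
[[0.0, 0.001, 0.021, 0.0, 0.0, -0.001], [0.0, 0.001, 0.043, 0.0, 0.0, -0.002], [-0.001, 0.002, 0.064, 0.0, 0.0, -0.002], [-0.001, 0.002, 0.086, 0.0, 0.0, -0.003], [-0.001, 0.003, 0.107, 0.0, 0.0, -0.004]]
[[0.0, 0.001, 0.021, 0.0, 0.0, -0.001], [0.0, 0.001, 0.043, 0.0, 0.0, -0.002], [-0.001, 0.002, 0.064, 0.0, 0.0, -0.002], [-0.001, 0.002, 0.069, 0.0, 0.0, -0.002], [-0.001, 0.002, 0.073, 0.0, 0.0, -0.002]]
[[0.0, 0.0, 0.004, 0.0, 0.0, -0.0], [0.0, 0.0, 0.009, 0.0, 0.0, -0.0], [0.0, 0.0, 0.013, 0.0, 0.0, -0.0], [0.0, 0.0, 0.018, 0.0, 0.0, -0.0], [0.0, 0.0, 0.022, 0.0, 0.0, -0.0]]
```

Emit:
{"fn": "carry_out", "kwargs": {"commands": [[0, 0, 0.03, 0, 0, 0], [0, 0, 0.06, 0, 0, 0], [0, 0, 0.09, 0, 0, 0], [0, 0, 0.1, 0, 0, 0], [0, 0, 0.1, 0, 0, 0]]}}

```text
time: 7.45
tool_pos: [0.4497, -0.2721, 0.1333]
ee_rot: [3.14, -0.006, 2.703]
wrist_force: [-0.2, 0.4, 0.2]
width: 0.0561
finger_force: 0.0
```

Run:
```python
from plan import *
print(get_obs()['tool_pos'],get_obs()['ee_rot'],get_obs()['qvel'])
plan([([.4522,-.2746,.029],2.7034,5)])
```

```text
[ 0.44965372 -0.27207299  0.13331267] [ 3.14011489 -0.0061615   2.70289115] [ 0.00164804 -0.02868782 -0.07218291  0.00017449  0.01550704 -0.00055211]
[[-0.001, 0.0, 0.021, 0.0, 0.0, -0.0], [-0.001, 0.0, 0.042, 0.0, 0.0, -0.0], [-0.002, -0.001, 0.063, 0.0, 0.0, -0.0], [-0.003, -0.001, 0.083, 0.0, 0.0, -0.0], [-0.003, -0.001, 0.104, 0.0, 0.0, -0.001]]
```

Emit:
{"fn": "carry_out", "kwargs": {"commands": [[0, 0, 0.02, 0, 0, 0], [-0.001, 0, 0.04, 0, 0, 0], [-0.002, -0.001, 0.06, 0, 0, 0], [-0.002, -0.001, 0.08, 0, 0, 0], [-0.002, -0.001, 0.09, 0, 0, 0]]}}

```text
time: 7.95
tool_pos: [0.4527, -0.2751, 0.0462]
ee_rot: [3.141, -0.0, 2.703]
wrist_force: [0.2, 0.3, -0.5]
width: 0.0564
finger_force: 0.0
```

Emit:
{"fn": "carry_out", "kwargs": {"commands": [[0, 0, 0.005, 0, 0, 0], [0, 0, 0.01, 0, 0, 0], [0, 0, 0.013, 0, 0, 0], [0, 0, 0.013, 0, 0, 0], [0, 0, 0.013, 0, 0, 0]]}}

```text
time: 8.45
tool_pos: [0.453, -0.2754, 0.0341]
ee_rot: [-3.141, 0.001, 2.703]
wrist_force: [-0.8, 0.2, -0.3]
width: 0.0566
finger_force: 0.0
```

Emit:
{"fn": "carry_out", "kwargs": {"commands": [[0, 0, 0, 0, 0, 0], [0, 0, 0, 0, 0, 0], [0, 0, 0, 0, 0, 0], [0, 0, 0, 0, 0, 0], [0, 0, 0, 0, 0, 0]], "jaw": 0}}

```text
time: 8.95
tool_pos: [0.4526, -0.2752, 0.0335]
ee_rot: [-3.142, -0.0, 2.703]
wrist_force: [-1.1, -0.2, 0.2]
width: 0.0197
finger_force: 8.3
```

Emit:
{"fn": "carry_out", "kwargs": {"commands": [[0, 0, 0, 0, 0, 0], [0, 0, 0, 0, 0, 0], [0, 0, 0, 0, 0, 0], [0, 0, 0, 0, 0, 0], [0, 0, 0, 0, 0, 0]]}}

```text
time: 9.45
tool_pos: [0.4525, -0.2752, 0.0335]
ee_rot: [3.142, -0.0, 2.703]
wrist_force: [-0.4, 1.3, 0.2]
width: 0.02
finger_force: 30.0
```

Gripped at 30 N with a 20 mm opening. Now I'll lift and move over the right pin.

Run:
```python
from plan import *
plan([([.4525,-.2752,.215],2.703,5),([.4402,-.0362,.215],2.703,10)])
```

```text
[[0.0, 0.0, -0.036, 0.0, 0.0, -0.0], [0.0, 0.0, -0.073, 0.0, 0.0, -0.0], [0.0, 0.0, -0.109, 0.0, 0.0, -0.0], [0.0, 0.0, -0.145, 0.0, 0.0, -0.0], [0.0, 0.0, -0.182, 0.0, 0.0, -0.0]]
[[0.011, 0.021, 0.0, 0.0, 0.0, -0.0], [0.023, 0.042, 0.0, 0.0, 0.0, -0.0], [0.034, 0.063, 0.0, 0.0, 0.0, -0.0], [0.045, 0.084, 0.0, 0.0, 0.0, -0.0], [0.056, 0.106, 0.0, 0.0, 0.0, -0.0]]
[[0.011, 0.021, 0.0, 0.0, 0.0, -0.0], [0.023, 0.042, 0.0, 0.0, 0.0, -0.0], [0.034, 0.063, 0.0, 0.0, 0.0, -0.0], [0.045, 0.084, 0.0, 0.0, 0.0, -0.0], [0.056, 0.106, 0.0, 0.0, 0.0, -0.0]]
```

Emit:
{"fn": "carry_out", "kwargs": {"commands": [[0, 0, -0.02, 0, 0, 0], [0, 0, -0.055, 0, 0, 0], [0, 0, -0.1, 0, 0, 0], [0, 0, -0.15, 0, 0, 0], [0, 0, -0.182, 0, 0, 0]]}}

```text
time: 9.95
tool_pos: [0.453, -0.2753, 0.2183]
ee_rot: [-3.141, 0.002, 2.703]
wrist_force: [0.7, -0.2, -4.1]
width: 0.0201
finger_force: 30.0
```

Emit:
{"fn": "carry_out", "kwargs": {"commands": [[0.008, 0.015, 0, 0, 0, 0], [0.022, 0.041, 0, 0, 0, 0], [0.034, 0.063, 0, 0, 0, 0], [0.045, 0.085, 0, 0, 0, 0], [0.056, 0.106, 0, 0, 0, 0]]}}

```text
time: 10.45
tool_pos: [0.4451, -0.1525, 0.2115]
ee_rot: [3.14, -0.007, 2.704]
wrist_force: [0.6, -0.4, -3.7]
width: 0.0196
finger_force: 30.0
```

Emit:
{"fn": "carry_out", "kwargs": {"commands": [[0.011, 0.021, 0, 0, 0, 0], [0.022, 0.042, 0, 0, 0, 0], [0.034, 0.063, 0, 0, 0, 0], [0.045, 0.085, 0, 0, 0, 0], [0.056, 0.106, 0, 0, 0, 0]]}}

```text
time: 10.95
tool_pos: [0.439, -0.0332, 0.2115]
ee_rot: [-3.141, -0.007, 2.704]
wrist_force: [0.5, 0.3, -3.3]
width: 0.0199
finger_force: 30.0
```

Run:
```python
from m import *
S={n:snap(n) for n in('wrist','scene','top')}; pickle.dump(S,open('s3.pkl','wb')); s=S['wrist']
c=S['scene']['img'][80:300,150:420]
cv2.imwrite('pics/f.png',np.hstack([s['img'],cv2.resize(c,(471,384))])[:,:800,::-1])
o=get_obs(); print(o['time'],o['tool_pos'],o['ee_rot'])
t=o['tool_pos']
for n in('wrist','scene'):
    P=cloud(S[n]); q=P[box(P,t[0]-.02,t[0]+.1,t[1]-.1,t[1]+.06,.15,.3)]
    H=cv2.cvtColor(S[n]['img'],cv2.COLOR_RGB2HSV); w=(H[...,0]<25)&(H[...,1]>60)
    m=box(P,t[0]-.16,t[0]+.1,t[1]-.1,t[1]+.12,.18,.29)&w; q=P[m]
    if len(q)>20:
        q=q.astype(np.float32); l=cv2.fitLine(q,cv2.DIST_HUBER,0,.001,.001).ravel(); print(n,'handle',len(q),l,'tilt',np.arcsin(l[2]))
```

```text
11.1 [ 0.43938603 -0.03362413  0.21222771] [-3.14069343 -0.00566721  2.70604341]
wrist handle 10505 [ 0.9113609  -0.411605   -0.00158739  0.38094372 -0.0051502   0.24024835] tilt -0.0015873861
scene handle 234 [ 9.2584443e-01 -3.7688562e-01  2.7736872e-02  3.9922440e-01
 -8.1289851e-04  2.3412466e-01] tilt 0.02774043
```

View pics/f.png

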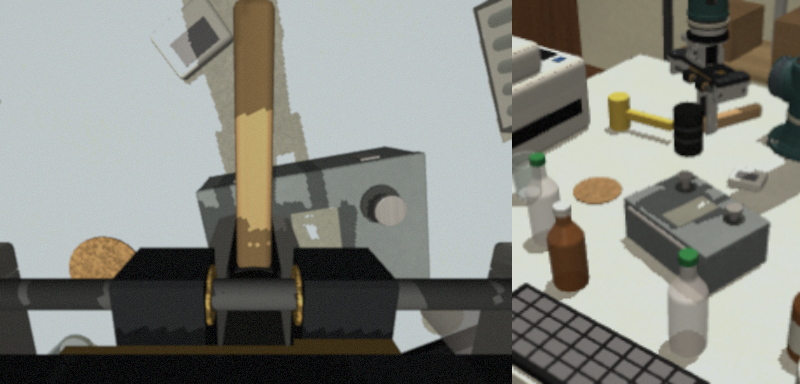

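The handle is level in the grip at (253,140), and the mallet is upright over the right pin. The mat is bare at (103,262). First blow, with an immediate retract.

Emit:
{"fn": "carry_out", "kwargs": {"commands": [[0, -0.002, 0.006, 0, 0, 0], [0, -0.002, 0.024, 0, 0, 0], [0, -0.002, 0.044, 0, 0, 0], [0, -0.002, 0.064, 0, 0, 0], [0, -0.002, 0.084, 0, 0, 0]]}}

```text
time: 11.6
tool_pos: [0.4398, -0.0382, 0.1315]
ee_rot: [-3.141, -0.001, 2.701]
wrist_force: [-9.5, 3.5, 28.6]
width: 0.0197
finger_force: 30.0
```

Emit:
{"fn": "carry_out", "kwargs": {"commands": [[0, 0, 0, 0, 0, 0], [0, 0, -0.015, 0, 0, 0], [0, 0, -0.035, 0, 0, 0], [0, 0, -0.06, 0, 0, 0], [0, 0, -0.08, 0, 0, 0]]}}

```text
time: 12.1
tool_pos: [0.44, -0.0384, 0.2112]
ee_rot: [-3.141, -0.001, 2.701]
wrist_force: [0.1, -0.2, -3.4]
width: 0.02
finger_force: 30.6
```

```bash
cat > chk.py <<'E'
from m import *
S={n:snap(n) for n in('scene','wrist')}; pickle.dump(S,open('s4.pkl','wb'))
o=get_obs(); print(o['time'],o['tool_pos'],o['ee_rot'],o['width'])
P=cloud(S['scene'])
for nm,(x,y) in dict(L=(.514,.082),R=(.478,-.053)).items():
    q=P[box(P,x-.014,x+.016,y-.014,y+.014,.1,.14)]; print(nm,len(q),np.percentile(q[:,2],[50,90,97]).round(4) if len(q) else '')
ux=np.array([.9656,-.26,0]);uy=np.array([.26,.9656,0])
P=cloud(S['scene']); q=P[box(P,.42,.6,-.13,.14,.086,.102)]; print('lid z',np.median(q[:,2]))
P=cloud(S['wrist']); H=cv2.cvtColor(S['wrist']['img'],cv2.COLOR_RGB2HSV); w=(H[...,0]<25)&(H[...,1]>60); t=o['tool_pos']
q=P[w&box(P,t[0]-.16,t[0]+.1,t[1]-.1,t[1]+.12,t[2]-.03,t[2]+.07)].astype(np.float32)
l=cv2.fitLine(q,cv2.DIST_HUBER,0,.001,.001).ravel(); print('handle',l.round(4))
E
python3 chk.py
```

```text
12.2 [ 0.44173428 -0.03865794  0.21352421] [3.14065149 0.00493092 2.70112955] 0.01965450976913556
L 66 [0.1202 0.1226 0.1231]
R 42 [0.106  0.1076 0.1081]
lid z 0.09529768321142496
handle [ 0.9085 -0.4082  0.089   0.3939 -0.0149  0.242 ]
```

Run:
```python
from m import *
for f in('s1.pkl','s3.pkl','s4.pkl'):
  S=pickle.load(open(f,'rb'))
  for n in('scene','wrist','top'):
    if n not in S: continue
    P=cloud(S[n])
    for nm,(x,y) in dict(L=(.514,.082),R=(.478,-.053)).items():
        q=P[box(P,x-.016,x+.016,y-.016,y+.016,.1,.14)]
        if len(q)>5: print(f,n,nm,len(q),np.percentile(q[:,2],[50,75,90]).round(4))
s=pickle.load(open('s3.pkl','rb'))
for n in('scene','top'):
    P=cloud(s[n]); H=cv2.cvtColor(s[n]['img'],cv2.COLOR_RGB2HSV); q=P[(H[...,0]<25)&(H[...,1]>60)&box(P,.4,.58,-.37,-.19,-.012,.015)]
    print(n,'mat',cv2.minEnclosingCircle(q[:,:2].astype(np.float32)),q[:,:2].mean(0))
S=pickle.load(open('s4.pkl','rb')); c=S['scene']['img'][150:250,210:350]
cv2.imwrite('pics/g.png',cv2.resize(c,(700,500),interpolation=3)[...,::-1])
```

```text
s1.pkl scene L 71 [0.1207 0.1218 0.1228]
s1.pkl scene R 59 [0.1245 0.1256 0.1265]
s1.pkl wrist L 428 [0.1206 0.1212 0.1217]
s1.pkl wrist R 438 [0.1246 0.125  0.1255]
s3.pkl scene L 70 [0.1208 0.122  0.1231]
s3.pkl scene R 62 [0.1244 0.1257 0.1265]
s3.pkl wrist L 771 [0.1206 0.1211 0.1215]
s3.pkl top L 63 [0.1205 0.1227 0.1245]
s4.pkl scene L 70 [0.1204 0.1216 0.1226]
s4.pkl scene R 46 [0.1058 0.1069 0.1076]
s4.pkl wrist L 752 [0.1206 0.1211 0.1215]
scene mat ((0.48574158549308777, -0.29104459285736084), 0.05526570975780487) [ 0.48810398 -0.28812311]
top mat ((0.48016199469566345, -0.29217806458473206), 0.053675178438425064) [ 0.48012597 -0.29207114]
```

View pics/g.png

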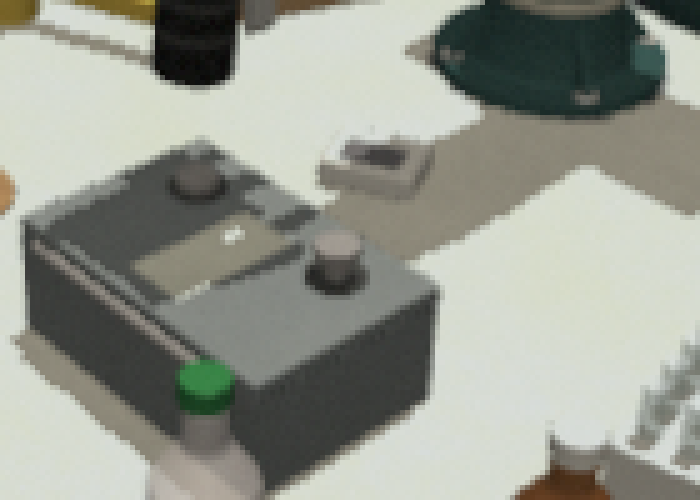

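The right pin at (197,175) is nearly home: it travelled 18.7 mm and is about 1 mm short. The left pin at (338,255) is still out. The head has turned up 0.09 rad in the grip, so I'll re-level it with the wrist and strike again.

Emit:
{"fn": "carry_out", "kwargs": {"commands": [[0.0005, 0.002, 0, 0, 0.03, 0], [0.001, 0.002, 0, 0, 0.06, 0], [0.0015, 0.002, 0, 0, 0.088, 0], [0.0015, 0.002, 0, 0, 0.088, 0], [0.0015, 0.002, 0, 0, 0.088, 0]]}}

```text
time: 12.7
tool_pos: [0.4399, -0.0351, 0.2105]
ee_rot: [-3.141, -0.09, 2.703]
wrist_force: [0.4, 0.3, -3.9]
width: 0.0199
finger_force: 30.6
```

```bash
python3 chk.py
```

```text
12.8 [ 0.43984859 -0.035006    0.21115032] [-3.14152761 -0.08857594  2.70281581] 0.01980905444977296
L 70 [0.1206 0.1227 0.1245]
R 40 [0.1061 0.1083 0.1086]
lid z 0.09529121135545604
handle [ 0.8943 -0.4473 -0.0099  0.3892 -0.0096  0.2427]
```

Emit:
{"fn": "carry_out", "kwargs": {"commands": [[-0.0005, 0, 0.006, 0, 0, 0], [-0.002, 0, 0.023, 0, 0, 0], [-0.004, 0, 0.043, 0, 0, 0], [-0.0055, 0, 0.063, 0, 0, 0], [-0.0075, 0, 0.085, 0, 0, 0]]}}

```text
time: 13.3
tool_pos: [0.4394, -0.0344, 0.1279]
ee_rot: [3.141, -0.088, 2.703]
wrist_force: [-18.9, 7.3, 59.8]
width: 0.0197
finger_force: 37.2
```

Emit:
{"fn": "carry_out", "kwargs": {"commands": [[0, 0, 0, 0, 0, 0], [0.0015, 0, -0.015, 0, 0, 0], [0.003, 0, -0.035, 0, 0, 0], [0.0055, 0, -0.06, 0, 0, 0], [0.0075, 0, -0.085, 0, 0, 0]]}}

```text
time: 13.8
tool_pos: [0.4394, -0.0348, 0.2119]
ee_rot: [3.142, -0.088, 2.703]
wrist_force: [-0.3, -0.1, -3.5]
width: 0.02
finger_force: 31.3
```

```bash
python3 chk.py
```

```text
13.9 [ 0.44184439 -0.03534224  0.21521826] [ 3.13966846 -0.0797519   2.70317221] 0.019666320314881785
L 62 [0.1208 0.1228 0.1239]
R 44 [0.1066 0.1087 0.1091]
lid z 0.09520701957257882
handle [ 0.9053 -0.4242  0.0217  0.392  -0.012   0.2523]
```

A solid stop at 60 N with the height unchanged means the right pin is home. Now over the left pin.

Emit:
{"fn": "carry_out", "kwargs": {"commands": [[0.004, 0.025, 0.0005, 0, 0, 0], [0.009, 0.055, 0.001, 0, 0.005, 0], [0.014, 0.085, 0.0015, 0, 0.01, 0], [0.019, 0.115, 0.002, 0, 0.015, 0], [0.023, 0.138, 0.002, 0, 0.02, 0]]}}

```text
time: 14.4
tool_pos: [0.4771, 0.1014, 0.2094]
ee_rot: [-3.141, -0.11, 2.704]
wrist_force: [-0.2, 0.5, -3.4]
width: 0.0199
finger_force: 31.5
```

Emit:
{"fn": "carry_out", "kwargs": {"commands": [[0, 0, 0, 0, 0, 0], [0, 0, 0, 0, 0, 0], [0, 0, 0, 0, 0, 0], [0, 0, 0, 0, 0, 0], [0, 0, 0, 0, 0, 0]]}}

```text
time: 14.9
tool_pos: [0.4776, 0.099, 0.2115]
ee_rot: [3.142, -0.108, 2.701]
wrist_force: [-0.3, 0.9, -3.7]
width: 0.0197
finger_force: 31.3
```

```bash
cat >> chk.py <<'E'
P=cloud(S['scene']); q=P[box(P,t[0]-.02,t[0]+.08,t[1]-.06,t[1]+.03,.13,.35)&(S['scene']['img'].max(2)<70)]
print('dark head pts',len(q),q.min(0).round(3),q.max(0).round(3))
E
python3 chk.py
```

```text
15.0 [0.47766502 0.09917264 0.2116182 ] [ 3.14139626 -0.10765304  2.70182684] 0.01985942730678448
L 65 [0.1205 0.1225 0.1234]
R 43 [0.1061 0.1082 0.1089]
lid z 0.09520327701492604
handle [ 0.9056 -0.424  -0.0131  0.4182  0.1275  0.2483]
dark head pts 872 [0.471 0.039 0.19 ] [0.548 0.129 0.35 ]
```

Emit:
{"fn": "carry_out", "kwargs": {"commands": [[-0.0005, 0, 0.006, 0, 0, 0], [-0.0025, 0, 0.024, 0, 0, 0], [-0.0045, 0, 0.044, 0, 0, 0], [-0.007, 0, 0.065, 0, 0, 0], [-0.0095, 0, 0.087, 0, 0, 0]]}}

```text
time: 15.5
tool_pos: [0.4774, 0.1001, 0.1253]
ee_rot: [3.14, -0.108, 2.703]
wrist_force: [-19.7, 5.8, 57.6]
width: 0.0198
finger_force: 37.9
```

Emit:
{"fn": "carry_out", "kwargs": {"commands": [[0, 0, 0, 0, 0, 0], [0.0015, 0, -0.015, 0, 0, 0], [0.004, 0, -0.035, 0, 0, 0], [0.0065, 0, -0.06, 0, 0, 0], [0.0095, 0, -0.087, 0, 0, 0]]}}

```text
time: 16.0
tool_pos: [0.4772, 0.0996, 0.2114]
ee_rot: [-3.141, -0.109, 2.702]
wrist_force: [0.3, -0.1, -4.0]
width: 0.02
finger_force: 31.3
```

Emit:
{"fn": "carry_out", "kwargs": {"commands": [[0, 0, 0, 0, 0, 0], [0, 0, 0, 0, 0, 0], [0, 0, 0, 0, 0, 0], [0, 0, 0, 0, 0, 0], [0, 0, 0, 0, 0, 0]]}}

```text
time: 16.5
tool_pos: [0.477, 0.0997, 0.21]
ee_rot: [-3.14, -0.11, 2.703]
wrist_force: [0.4, -0.6, -4.1]
width: 0.02
finger_force: 31.3
```

```bash
python3 chk.py
```

```text
16.6 [0.4773248  0.09968671 0.21065086] [-3.14093812 -0.10936966  2.7027411 ] 0.019766525763289373
L 53 [0.1065 0.1083 0.1094]
R 43 [0.1058 0.1076 0.1081]
lid z 0.09521318445098254
handle [ 0.9078 -0.4193  0.0092  0.4273  0.1236  0.2493]
dark head pts 890 [0.469 0.04  0.191] [0.546 0.129 0.35 ]
```

Both pins read home (0.1065 and 0.1058 median, and 0.106 after allowing for the camera's +1 mm bias). One more brisk blow on the left to be sure.

Emit:
{"fn": "carry_out", "kwargs": {"commands": [[-0.0005, 0, 0.006, 0, 0, 0], [-0.0025, 0, 0.024, 0, 0, 0], [-0.0045, 0, 0.044, 0, 0, 0], [-0.007, 0, 0.065, 0, 0, 0], [-0.0095, 0, 0.088, 0, 0, 0]]}}

```text
time: 17.1
tool_pos: [0.4774, 0.1, 0.1226]
ee_rot: [3.141, -0.108, 2.703]
wrist_force: [-19.5, 7.8, 55.0]
width: 0.02
finger_force: 37.2
```

Emit:
{"fn": "carry_out", "kwargs": {"commands": [[0, 0, 0, 0, 0, 0], [0.0015, 0, -0.015, 0, 0, 0], [0.004, 0, -0.035, 0, 0, 0], [0.0065, 0, -0.06, 0, 0, 0], [0.0095, 0, -0.087, 0, 0, 0]]}}

```text
time: 17.6
tool_pos: [0.4771, 0.0997, 0.2104]
ee_rot: [-3.141, -0.109, 2.703]
wrist_force: [0.9, 0.2, -3.8]
width: 0.0199
finger_force: 31.2
```

Emit:
{"fn": "carry_out", "kwargs": {"commands": [[0, 0, 0, 0, 0, 0], [0, 0, 0, 0, 0, 0], [0, 0, 0, 0, 0, 0], [0, 0, 0, 0, 0, 0], [0, 0, 0, 0, 0, 0]]}}

```text
time: 18.1
tool_pos: [0.4769, 0.0997, 0.209]
ee_rot: [-3.14, -0.11, 2.703]
wrist_force: [-0.3, -0.1, -4.5]
width: 0.0198
finger_force: 31.2
```

```bash
python3 chk.py
python3 - <<'E'
from h import *
S=pickle.load(open('s4.pkl','rb')); c=S['scene']['img'][90:250,170:380]
cv2.imwrite('pics/i.png',cv2.resize(c,(700,533),interpolation=3)[...,::-1])
E
```

```text
18.2 [0.47722987 0.09973427 0.20965687] [-3.14093416 -0.10934445  2.70273667] 0.0196938027952716
L 50 [0.1063 0.1082 0.1085]
R 42 [0.1063 0.1076 0.1083]
lid z 0.09523575125176775
handle [ 0.9013 -0.4331 -0.0015  0.4278  0.1234  0.2505]
dark head pts 893 [0.468 0.042 0.195] [0.548 0.13  0.35 ]
```

View pics/i.png

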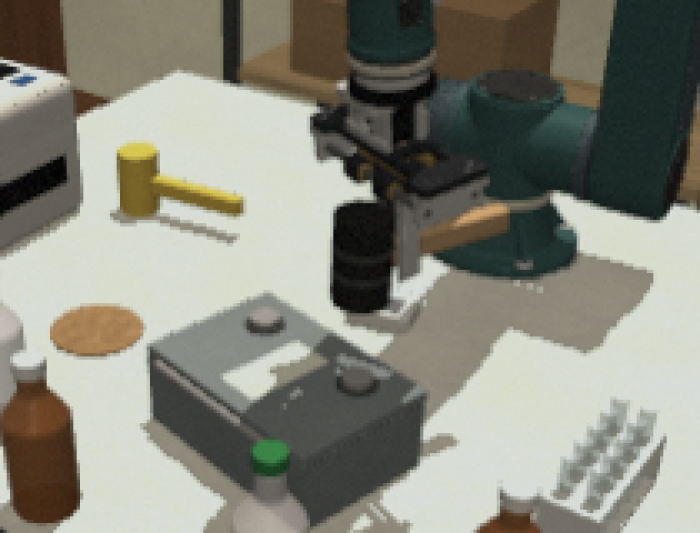

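Both pins look equally low, at (265,320) and (357,378). The mallet is level in the grip, and the bare mat is at (97,330). I'll measure the head relative to the TCP before carrying it back.

Run:
```python
from m import *
from scipy.optimize import least_squares
S=pickle.load(open('s4.pkl','rb')); t=np.array([.4771,.0997,.2097])
P=cloud(S['scene']); 
q=P[box(P,t[0]-.02,t[0]+.08,t[1]-.07,t[1]+.02,.205,.27)&(S['scene']['img'].max(2)<60)]
f=lambda c:np.hypot(q[:,0]-c[0],q[:,1]-c[1])-.028
r=least_squares(f,[t[0]+.037,t[1]-.017],loss='soft_l1',f_scale=.002); print('head xy scene',r.x,len(q),np.median(abs(f(r.x))),'off',r.x-t[:2])
q2=P[box(P,r.x[0]-.03,r.x[0]+.03,r.x[1]-.03,r.x[1]+.03,.15,.32)&(S['scene']['img'].max(2)<60)]; print('head z range',np.percentile(q2[:,2],[1,50,99]))
P=cloud(S['wrist']); H=cv2.cvtColor(S['wrist']['img'],cv2.COLOR_RGB2HSV); w=(H[...,0]<25)&(H[...,1]>60)
m=w&box(P,t[0]-.2,t[0]+.1,t[1]-.1,t[1]+.15,.2,.28); q=P[m]; d=np.array([.9055,-.4243,0]); print('handle s',np.percentile((q-t)@d,[.2,1,99]),'rows',np.where(m.any(1))[0][[0,-1]])
print('yaw end lateral',np.median((q-t)@[.4243,.9055,0]))
```

```text
head xy scene [0.51665987 0.08187993] 332 0.0009588749217952566 off [ 0.03955987 -0.01782007]
head z range [0.19704169 0.25669213 0.31843135]
handle s [-0.11908533 -0.1179777   0.01337345] rows [  0 277]
yaw end lateral 0.00036620702753150644
```

Emit:
{"fn": "carry_out", "kwargs": {"commands": [[-0.008, -0.02, -0.001, 0, 0, 0], [-0.021, -0.057, -0.002, 0, 0, 0], [-0.036, -0.096, -0.004, 0, 0, 0], [-0.051, -0.136, -0.0055, 0, 0, 0], [-0.0655, -0.176, -0.007, 0, 0, 0]]}}

```text
time: 18.7
tool_pos: [0.4621, -0.089, 0.2103]
ee_rot: [3.141, -0.108, 2.703]
wrist_force: [1.0, 0.2, -4.0]
width: 0.02
finger_force: 31.2
```

Emit:
{"fn": "carry_out", "kwargs": {"commands": [[-0.015, -0.04, -0.0015, 0, 0, 0], [-0.03, -0.08, -0.003, 0, 0, 0], [-0.045, -0.12, -0.005, 0, 0, 0], [-0.058, -0.155, -0.0065, 0, 0, 0], [-0.0655, -0.176, -0.007, 0, 0, 0]]}}

```text
time: 19.2
tool_pos: [0.4466, -0.2777, 0.2098]
ee_rot: [-3.141, -0.108, 2.7]
wrist_force: [1.1, 0.5, -4.7]
width: 0.0197
finger_force: 31.0
```

Emit:
{"fn": "carry_out", "kwargs": {"commands": [[0, 0, 0, 0, 0, 0], [-0.001, 0, 0.01, 0, 0, 0], [-0.0035, 0, 0.035, 0, 0, 0], [-0.0065, 0, 0.06, 0, 0, 0], [-0.0085, 0, 0.08, 0, 0, 0]]}}

```text
time: 19.7
tool_pos: [0.4468, -0.2727, 0.1276]
ee_rot: [3.14, -0.11, 2.705]
wrist_force: [0.1, -1.5, -4.5]
width: 0.0197
finger_force: 31.0
```

Emit:
{"fn": "carry_out", "kwargs": {"commands": [[-0.002, 0, 0.02, 0, 0, 0], [-0.0045, 0, 0.04, 0, 0, 0], [-0.0065, 0, 0.06, 0, 0, 0], [-0.0085, 0, 0.08, 0, 0, 0], [-0.0085, 0, 0.08, 0, 0, 0]]}}

```text
time: 20.2
tool_pos: [0.4448, -0.2713, 0.0455]
ee_rot: [3.139, -0.116, 2.705]
wrist_force: [-0.6, 1.1, -3.3]
width: 0.0196
finger_force: 31.0
```

Run:
```python
from m import *
S={n:snap(n) for n in('scene','wrist')}; pickle.dump(S,open('s5.pkl','wb'))
o=get_obs(); t=o['tool_pos']; print(o['time'],t,o['ee_rot'],o['wrist_force'])
P=cloud(S['scene']); d=(S['scene']['img'].max(2)<60)
q=P[box(P,t[0],t[0]+.09,t[1]-.08,t[1]+.03,.015,.14)&d]; print('head pts',len(q),np.percentile(q[:,2],[1,99]),q[:,:2].mean(0))
P=cloud(S['wrist']); H=cv2.cvtColor(S['wrist']['img'],cv2.COLOR_RGB2HSV); w=(H[...,0]<25)&(H[...,1]>60)
q=P[w&box(P,t[0]-.16,t[0]+.1,t[1]-.1,t[1]+.12,.03,.11)].astype(np.float32); print('handle',cv2.fitLine(q,cv2.DIST_HUBER,0,.001,.001).ravel().round(4))
cv2.imwrite('pics/j.png',np.hstack([cv2.resize(S['scene']['img'][110:230,160:320],(512,384)),S['wrist']['img'][:,:280]])[...,::-1])
```

```text
20.3 [ 0.44691213 -0.27338336  0.0490917 ] [ 3.14093091 -0.10922222  2.70432477] [ 0.09576569 -0.29502954 -4.00216942]
head pts 349 [0.03347421 0.12300843] [ 0.49962223 -0.27630073]
handle [ 0.9056 -0.4241 -0.0035  0.3968 -0.249   0.0886]
```

View pics/j.png

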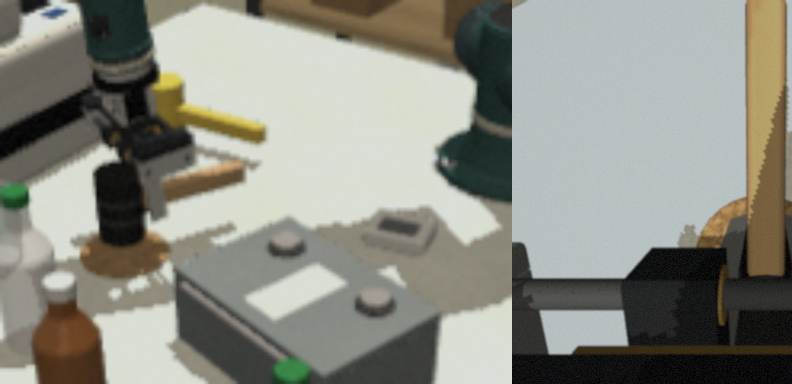

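The head at (120,205) is right above the mat (125,250), the handle is level, and its underside is about 27 mm above the mat. I'll lower it gently.

Emit:
{"fn": "carry_out", "kwargs": {"commands": [[-0.001, 0, 0.008, 0, 0, 0], [-0.0015, 0, 0.015, 0, 0, 0], [-0.002, 0, 0.019, 0, 0, 0], [-0.0025, 0, 0.022, 0, 0, 0], [-0.0025, 0, 0.024, 0, 0, 0]]}}

```text
time: 20.8
tool_pos: [0.4468, -0.2747, 0.025]
ee_rot: [3.141, -0.108, 2.703]
wrist_force: [-0.1, -0.1, -4.7]
width: 0.0197
finger_force: 31.0
```

Emit:
{"fn": "carry_out", "kwargs": {"commands": [[0, 0, 0.001, 0, 0, 0], [0, 0, 0.001, 0, 0, 0], [0, 0, 0.002, 0, 0, 0], [0, 0, 0.002, 0, 0, 0], [0, 0, 0.002, 0, 0, 0]]}}

```text
time: 21.3
tool_pos: [0.4467, -0.2746, 0.0234]
ee_rot: [3.142, -0.108, 2.703]
wrist_force: [0.8, 0.0, -4.4]
width: 0.0203
finger_force: 31.0
```

Emit:
{"fn": "carry_out", "kwargs": {"commands": [[0, 0, 0.001, 0, 0, 0], [0, 0, 0.001, 0, 0, 0], [0, 0, 0.001, 0, 0, 0], [0, 0, 0.001, 0, 0, 0], [0, 0, 0.001, 0, 0, 0]]}}

```text
time: 21.8
tool_pos: [0.4466, -0.2745, 0.0223]
ee_rot: [3.141, -0.108, 2.703]
wrist_force: [0.8, 0.4, -4.5]
width: 0.0196
finger_force: 31.0
```

Emit:
{"fn": "carry_out", "kwargs": {"commands": [[0, 0, 0.001, 0, 0, 0], [0, 0, 0.001, 0, 0, 0], [0, 0, 0.001, 0, 0, 0], [0, 0, 0.001, 0, 0, 0], [0, 0, 0.001, 0, 0, 0]]}}

```text
time: 22.3
tool_pos: [0.4465, -0.2745, 0.0213]
ee_rot: [3.142, -0.108, 2.703]
wrist_force: [0.1, 0.2, -4.2]
width: 0.0201
finger_force: 31.0
```

Emit:
{"fn": "carry_out", "kwargs": {"commands": [[0, 0, 0.0005, 0, 0, 0], [0, 0, 0.001, 0, 0, 0], [0, 0, 0.001, 0, 0, 0], [0, 0, 0.001, 0, 0, 0], [0, 0, 0.001, 0, 0, 0]]}}

```text
time: 22.8
tool_pos: [0.4464, -0.2744, 0.0203]
ee_rot: [3.142, -0.108, 2.703]
wrist_force: [0.4, 0.5, -3.3]
width: 0.0196
finger_force: 31.0
```

Emit:
{"fn": "carry_out", "kwargs": {"commands": [[0, 0, 0.0005, 0, 0, 0], [0, 0, 0.001, 0, 0, 0], [0, 0, 0.001, 0, 0, 0], [0, 0, 0.001, 0, 0, 0], [0, 0, 0.001, 0, 0, 0]]}}

```text
time: 23.3
tool_pos: [0.4464, -0.2745, 0.0202]
ee_rot: [-3.142, -0.108, 2.703]
wrist_force: [-2.9, 1.6, 5.5]
width: 0.0195
finger_force: 31.0
```

Run:
```python
from m import *
s=snap('wrist'); o=get_obs(); t=o['tool_pos']; print(t,o['wrist_force'])
P=cloud(s); H=cv2.cvtColor(s['img'],cv2.COLOR_RGB2HSV); w=(H[...,0]<25)&(H[...,1]>60)
q=P[w&box(P,t[0]-.16,t[0]+.1,t[1]-.1,t[1]+.12,.03,.11)].astype(np.float32); print('handle',cv2.fitLine(q,cv2.DIST_HUBER,0,.001,.001).ravel().round(4))
```

```text
[ 0.44639051 -0.27441856  0.02013858] [-2.5208072   2.09973629  5.18316536]
handle [ 0.9122 -0.4097  0.0083  0.4024 -0.2534  0.0612]
```

The head is resting on the mat (5 N upward reaction) and level. Now I'll release it, back off along the handle, and rise straight up.

Emit:
{"fn": "carry_out", "kwargs": {"commands": [[0, 0, 0, 0, 0, 0], [0, 0, 0, 0, 0, 0], [0, 0, 0, 0, 0, 0], [0, 0, 0, 0, 0, 0], [0, 0, 0, 0, 0, 0]], "jaw": 0.5}}

```text
time: 23.85
tool_pos: [0.4463, -0.2744, 0.0191]
ee_rot: [3.142, -0.108, 2.703]
wrist_force: [0.4, 0.2, -0.3]
width: 0.047
finger_force: 0.0
```

Emit:
{"fn": "carry_out", "kwargs": {"commands": [[0, 0, 0, 0, 0, 0], [0.002, 0, 0, 0, 0, 0], [0.005, 0, 0, 0, 0, 0], [0.008, 0, 0, 0, 0, 0], [0.008, 0, 0, 0, 0, 0]]}}

```text
time: 24.35
tool_pos: [0.4387, -0.2708, 0.0202]
ee_rot: [3.141, -0.108, 2.703]
wrist_force: [-0.9, -0.2, 0.6]
width: 0.0472
finger_force: 0.0
```

Emit:
{"fn": "carry_out", "kwargs": {"commands": [[0.001, 0, -0.01, 0, 0, 0], [0.004, 0, -0.035, 0, 0, 0], [0.008, 0, -0.075, 0, 0, 0], [0.013, 0, -0.12, 0, 0, 0], [0.018, 0, -0.165, 0, 0, 0]]}}

```text
time: 24.85
tool_pos: [0.4388, -0.2708, 0.1884]
ee_rot: [3.142, -0.108, 2.703]
wrist_force: [-0.2, 0.3, 1.0]
width: 0.0467
finger_force: 0.0
```

Emit:
{"fn": "carry_out", "kwargs": {"commands": [[0.03, 0, -0.02, 0, 0, 0], [0.06, 0, -0.04, 0, 0, 0], [0.1, 0, -0.05, 0, 0, 0], [0.12, 0, -0.05, 0, 0, 0], [0.12, 0, -0.05, 0, 0, 0]]}}

```text
time: 25.35
tool_pos: [0.335, -0.2222, 0.2514]
ee_rot: [-3.14, -0.103, 2.702]
wrist_force: [0.2, -0.9, -0.2]
width: 0.0469
finger_force: 0.0
```

Run:
```python
from m import *
S={n:snap(n) for n in('scene','wrist','top')}; print(get_obs()['time'],get_obs()['tool_pos'])
for n in S:
    P=cloud(S[n]); q=P[box(P,.43,.55,-.36,-.22,.085,.11)]
    if len(q)>5: print(n,'head',len(q),cv2.minEnclosingCircle(q[:,:2].astype(np.float32)),np.percentile(q[:,2],[5,50,95]))
    H=cv2.cvtColor(S[n]['img'],cv2.COLOR_RGB2HSV); w=(H[...,0]<25)&(H[...,1]>60)
    q=P[w&box(P,.3,.465,-.34,-.15,.045,.075)].astype(np.float32)
    if len(q)>20: print('  handle',cv2.fitLine(q,cv2.DIST_HUBER,0,.001,.001).ravel().round(4))
P=cloud(S['scene'])
for nm,(x,y) in dict(L=(.514,.082),R=(.478,-.053)).items():
    q=P[box(P,x-.014,x+.016,y-.014,y+.014,.1,.14)]; print(nm,len(q),np.percentile(q[:,2],[50,90,97]).round(4))
cv2.imwrite('pics/k.png',np.hstack([cv2.resize(S['scene']['img'][90:290,150:380],(442,384)),S['wrist']['img'][:,100:458]])[...,::-1])
```

```text
25.5 [ 0.33633832 -0.22281516  0.24876598]
scene head 114 ((0.4878764748573303, -0.2904322147369385), 0.029834376648068428) [0.08664729 0.0944316  0.09704758]
  handle [ 0.9082 -0.4184 -0.0018  0.4075 -0.2462  0.0571]
wrist head 1154 ((0.4849424958229065, -0.29222849011421204), 0.027900606393814087) [0.09281341 0.09419605 0.09539925]
  handle [ 0.9042 -0.4271  0.0035  0.3894 -0.247   0.0617]
top head 196 ((0.48370033502578735, -0.2909987270832062), 0.028369218111038208) [0.08794039 0.093164   0.09908567]
  handle [ 0.8339 -0.5515  0.0218  0.4361 -0.2656  0.0601]
L 51 [0.1059 0.1078 0.1095]
R 41 [0.1064 0.1079 0.1083]
```

View pics/k.png

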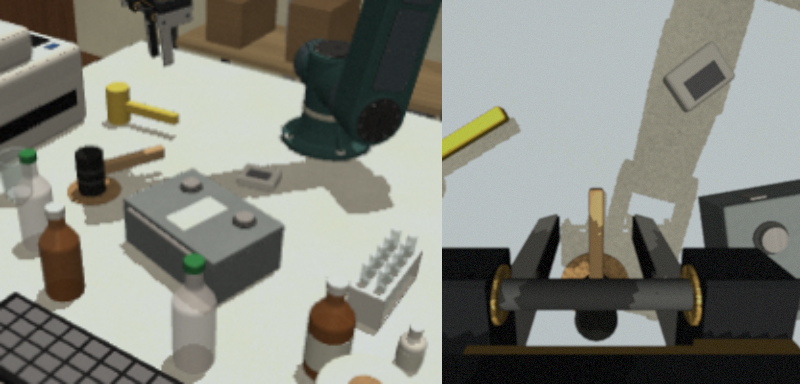

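The mallet stands upright with its head at (90,170) on the mat, and both pins, at (190,183) and (244,218), are home. Nothing else has moved and the gripper is clear, so I'll hand the job in.

```bash
python3 -c "
from bench import *
print(close_job())"
```

```text
the job is handed in; nothing more can be done
None
```

The job is handed in at about 25.5 s of the 72 s allowed: the lid is shut, both pins read fully home after brisk blows (two each), and the mallet stands upright on its mat with nothing else seen to have moved; no verdict was returned.

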